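Clear the belt tensioner and hold it back past its click

ROBOT

A 6-joint arm with a two-finger parallel gripper is mounted at the origin on a cart in front of the work surface, level with it; the furniture and walls round the work are solid. World frame = base frame: x ahead of the robot, y to its left, z up, the work surface at z = 0. Lengths are in mm, angles in rad, forces in N, time in s.
With the tool pointing down it reaches from about 325 to 850 mm from the base axis. Payload 15.5 kg.
Tool frame: the origin (TCP) lies at the very end of the fingers, on their centre line; the grasp point (between the pads) lies 19 mm behind it; x points along the fingers, z is the direction in which the jaws open and shut, and the axes are right-handed (so a half turn about x gives the same grasp; the last joint's range is limited). The gripper opens to 91 mm and grips with 3 to 60 N. Pads are 32 mm wide; open, the fingers measure 118 mm over their backs; the gripper's body (76 mm by 178 mm) begins 60 mm behind the grasp point.
Start: joints at [1.157, 0.494, 1.345, -0, 1.302, -0.096], TCP at [195.294, 593.706, 181.115] pointing down, gripper open.
Joint ranges: [-2.91, 2.91], [-0.82, 2.16], [0.22, 2.67], [-1.22, 4.37], [0.12, 2.79], [-3.08, 3.08]. Speed limits (rad/s): [1.89, 1.89, 2.57, 3.01, 3.01, 3.01].

INTERFACE

Orientations are given as a unit quaternion [w, x, y, z].
In Python, from plant import robot gives the robot as it stands.
- The arm moves only by the shell command python3 -m pendant 'ROWS' [OPENING] [FORCE]. ROWS is JSON, a list of rows, each a list of 6 numbers: the shift along the tool's x, y, z in mm, then the turn, a rotation vector about the tool's x, y, z in rad. A call has exactly 10 rows; each row is the pose to reach, as a shift and turn from the pose measured when the call began, along the tool's axes at that moment; what a row does not reach only later rows make up. A row lasts 1/10 s, in which the tool goes at most 50 mm and 8.59 degrees, less where a joint would pass 70% of its speed; a pose out of reach is approached as far as the arm can. A call with a gripper value outside its range is refused whole. OPENING is the finger opening in mm, from 0 to 91.2, set as the call begins (- or left out, the last holds). The fingers move at their own pace and stop on an object; FORCE is the grip in N (left out, the last holds). Time passes only in rows, so rows that repeat a pose let the fingers close, or fill a call up. It gives the time, the measured TCP pose, the force and the opening at its end, in the units of the state.
- robot.observe(): the state, without advancing time (a new reading comes with each control period).
- robot.get_image(name): name is "side" or "top" or "wrist"; returns the picture (400x640x3 uint8, red, green, blue); there is no depth.
- robot.camera_params(name): a dict with "fx", "fy", "cx", "cy" (pixels), "k1" (the pictures are not rectified: a ray, as slopes to the right and down, at radius r is drawn at 1 + k1 r^2 times it, then the intrinsics apply), "camera_from_world" (4x4, takes a point from world to camera coordinates). Camera axes: x right, y down, z forward; pixel columns grow to the right and rows downward; lengths in mm; the calibration is good to about 2 mm. A picture is of the moment at which its call begins: read the wrist's pose just before it. camera_params takes no time and is no camera call; for the wrist camera it gives the pose at the moment of the call.
- robot.hand_in(): hands the job in, once; it reports no verdict.
The state is a dict: "time_s": time; "q": joint angles; "joint_vel": joint speeds; "joint_efforts": joint torques, N m; "position": TCP position; "ee_rot": TCP orientation; "wrist_force": force on the tool from outside, world axes, zero at the start; "wrist_torque": the same for the moment, N m; "width": finger opening in mm.
Only numpy, scipy, OpenCV 4.12 (cv2) and the standard library are available. Lean on these libraries where they do the work, as an engineer would, in place of code of your own. Each camera call takes 0.05 s, during which the arm holds its last target. There are 200 camera calls.

TASK

Take the wooden scraper block and wipe the four loose steel chips off the green base plate of the belt tensioner on to the table, using the block and not the bare fingers, then stand the block back on the table. Next push the sprung tensioner arm back (the red post on its end is there to push on) until its pawl has clicked behind the tooth, and a little further so that your push and not the pawl carries the spring. Finish still holding it compressed there with the fingers pressing on the arm, and leave the other things on the table alone.

Things in the scene. Friction and masses are not known exactly. Their poses are not given: they have to be found in the camera images.
- tensioner_base: green base plate of the belt tensioner, fixed to the table, 180 mm along its x, 140 along y, 15 thick; origin at the centre of its underside, x roughly away from the robot (yaw up to 0.25 rad), y left, z up. Chips lie at x -70 to +10, y -65 to 0 mm. Nothing else stands on it at y below +10 mm, so they can be wiped towards the robot over its front edge (x = -90 mm) on to the table
- swing (a joint): swing of the arm about its pivot, rad: 0 at rest (arm along the base's -x), growing as its free end is pushed to the base's -y, hard stop at 0.80. Sprung back: at the post 3 N at rest, 10 N at 0.65, and 1 N more while the pawl is ridden over (0.05 to 0.5). The pawl clicks in at about 0.51 and then keeps the arm from returning below 0.5; above 0.55 it carries nothing. 0.65 is good to hold
- push_post (a point): upright red round post, 18 mm diameter, head 22 mm, on the free end of the arm, 100 mm from the pivot; this point is on its axis at its foot, 33 mm above the table; top 85 mm above the table. At rest it stands at (-75, +30) mm in the base's frame. A black idler roller, 26 mm diameter, top 51 mm above the table, sits on the arm 34 mm nearer the pivot
- tensioner_arm: the sprung steel arm, 16 mm wide, 23 to 33 mm above the table, with roller and red post; origin on its vertical pivot at the plate's top, at (+25, +30, 15) mm in the base's frame; the arm points along its own -x, at rest to the robot; brass pawl and its dark guides, up to 41 mm above the table, lie beyond it at x +55 to +88, y +13 to +47 mm
- pawl (a joint): slide of the brass pawl, m; 0 when sprung fully out, to 0.009 when pushed back; it is pushed back about 5 mm by the arm's tooth and springs out to 0 again with the click
- scraper_block: scraper block: light wooden block with a black rubber strip underneath, 30 mm thick along its x, 75 mm long along its y, 45 mm high, about 120 g, standing upright on the table behind the vice, turned by up to 0.4 rad; origin at the centre of its underside, z up. Grasp it across the 30 mm; keep the wrist clear of the tall pole stand to the left behind it
- chip_1: loose bright steel chip, 14 x 11 x 8 mm, lying flat on the green base plate to the right (-y side, base frame) of the arm; origin at the centre of its underside, z up
- chip_2: loose bright steel chip, 14 x 11 x 8 mm, lying flat on the green base plate to the right (-y side, base frame) of the arm; origin at the centre of its underside, z up
- chip_3: loose bright steel chip, 14 x 11 x 8 mm, lying flat on the green base plate to the right (-y side, base frame) of the arm; origin at the centre of its underside, z up
- chip_4: loose bright steel chip, 14 x 11 x 8 mm, lying flat on the green base plate to the right (-y side, base frame) of the arm; origin at the centre of its underside, z up
- spray_can: bystander: white spray can with red cap, 65 mm diameter, 198 mm tall, standing at the front right; origin at its foot
- tape_measure: bystander: yellow tape measure, 62 x 79 x 36 mm, right of the vice; origin at its underside
- paste_tin: bystander: white and blue round tin, 69 mm diameter, 44 mm high, at the right edge; origin at its underside
- pliers: bystander: blue-handled pliers, 176 mm long, 13 mm high, lying in front of the vice
- soapstone: bystander: white soapstone stick, 105 x 12 x 9 mm, lying along the right edge of the table behind the tape measure

How it is judged:
By the outcome, as a careful person would: the job done as asked, in the order asked, and still so for the second after the job is handed in, while the arm keeps its last pose, push and grip.
It also fails if it takes over 70 s, if anything falls off the work surface, if the arm or the gripper's body presses on something with over 40 N, if the wrist force passes 120 N, or if a joint passes its speed limit or range.

## Working session

There is one attempt and no reset: what is moved stays moved. The work goes in short steps, Python scripts to look and compute and a shell command to move; the robot and the scene stay as the last step left them, time stands still between calls to the robot, and variables do not carry over. Pictures are saved under pics/ and viewed, about 8 in all and at most 12, crops included, and the job is handed in when it is done.

```bash
ls; mkdir -p pics
cat > h.py <<'E'
import numpy as np, cv2
from plant import robot
from scipy.spatial.transform import Rotation as R
def snap(n,f):
    p=robot.camera_params(n); im=np.array(robot.get_image(n)); cv2.imwrite('pics/'+f,im[:,:,::-1]); return p,im
def ray(p,uv):
    x=(uv[0]-p['cx'])/p['fx'];y=(uv[1]-p['cy'])/p['fy']
    a,b=x,y
    for _ in range(20):
        s=1+p['k1']*(a*a+b*b);a,b=x/s,y/s
    T=np.array(p['camera_from_world']);d=T[:3,:3].T@np.array([a,b,1]);o=-T[:3,:3].T@T[:3,3]
    return o,d
def onz(p,uv,z):
    o,d=ray(p,uv);return o+d*(z-o[2])/d[2]
def proj(p,X):
    T=np.array(p['camera_from_world']);c=T[:3,:3]@np.array(X)+T[:3,3];a,b=c[:2]/c[2];s=1+p['k1']*(a*a+b*b)
    return np.array([p['fx']*a*s+p['cx'],p['fy']*b*s+p['cy']])
def tri(p1,u1,p2,u2):
    o1,d1=ray(p1,u1);o2,d2=ray(p2,u2);d1/=np.linalg.norm(d1);d2/=np.linalg.norm(d2)
    t=np.linalg.lstsq(np.c_[d1,-d2],o2-o1,rcond=None)[0];a=o1+t[0]*d1;b=o2+t[1]*d2
    return (a+b)/2,np.linalg.norm(a-b)
def st():
    s=robot.observe();q=s['ee_rot'];r=R.from_quat([q[1],q[2],q[3],q[0]])
    return s,np.array(s['position']),r
def totool(target):  # world target -> tool shift
    s,p,r=st();return r.inv().apply(np.array(target)-p)
E
python3 - <<'E'
from h import *
np.set_printoptions(precision=3,suppress=True)
s,p,r=st();print(s);print(r.as_matrix())
for n in('side','top'):
    q,im=snap(n,n+'1.png');print(n,q)
E
```

```text
pics
{'time_s': 0.0, 'q': array([ 1.157,  0.494,  1.346, -0.   ,  1.302, -0.095]), 'joint_vel': array([-0.001, -0.   ,  0.001,  0.001,  0.001,  0.001]), 'joint_efforts': array([ -0.   , -87.881, -38.186,   0.071,   0.053,  -0.   ]), 'position': array([195.139, 593.294, 180.515]), 'ee_rot': array([ 0.572, -0.415,  0.573,  0.414]), 'wrist_force': array([0.429, 0.951, 1.064]), 'wrist_torque': array([-0.002,  0.016, -0.023]), 'width': 90.89833981599064}
[[-0.001 -0.95   0.313]
 [-0.001  0.313  0.95 ]
 [-1.     0.    -0.001]]
side {'fx': 459.140678507692, 'fy': 459.140678507692, 'cx': 313.4099308836023, 'cy': 201.815586525089, 'k1': -0.07230942179451583, 'camera_from_world': array([[   0.339,    0.94 ,   -0.017,  -80.709],
       [   0.646,   -0.246,   -0.723, -323.178],
       [  -0.684,    0.235,   -0.691, 1413.043],
       [   0.   ,    0.   ,    0.   ,    1.   ]])}
top {'fx': 456.34924500284086, 'fy': 456.34924500284086, 'cx': 313.5288683847742, 'cy': 199.67278810251625, 'k1': 0.01213169668926195, 'camera_from_world': array([[  -0.022,   -1.   ,   -0.002,  -68.059],
       [  -0.991,    0.022,   -0.132,  562.115],
       [   0.132,   -0.   ,   -0.991, 1100.174],
       [   0.   ,    0.   ,    0.   ,    1.   ]])}
```

View pics/side1.png

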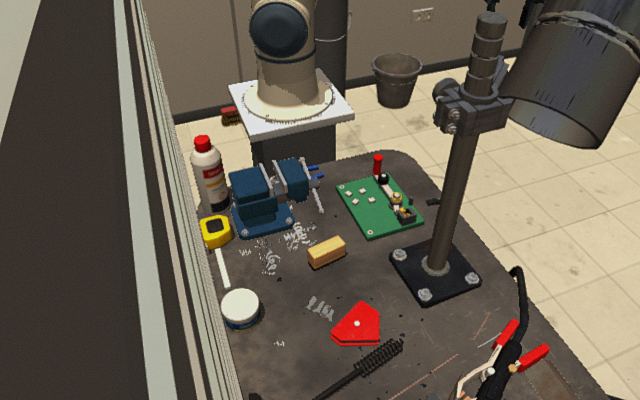

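View pics/top1.png

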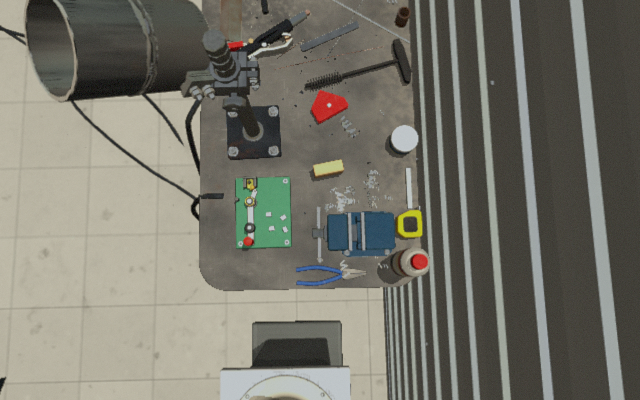

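The side and top views show the green plate (top: about 263,212), with chips to the right of the arm around (268–285, 213–230). The red post is at (248,241), the wooden block at (328,168) and the vice at (362,232). The pole stand is at (253,133).

```bash
cat > m1.py <<'E'
from h import *
np.set_printoptions(precision=1,suppress=True)
P={};I={}
for n in('side','top'):
    P[n]=robot.camera_params(n);I[n]=cv2.imread(f'pics/{n}1.png')
def mask(im,lo,hi):return cv2.inRange(cv2.cvtColor(im,cv2.COLOR_BGR2HSV),lo,hi)
def big(m,k=1):
    c,_=cv2.findContours(m,cv2.RETR_EXTERNAL,cv2.CHAIN_APPROX_NONE);return sorted(c,key=cv2.contourArea)[::-1][:k]
for n in P:
    g=cv2.morphologyEx(mask(I[n],(60,90,40),(90,255,255)),cv2.MORPH_CLOSE,np.ones((9,9)))
    c=big(g)[0][:,0].astype(float)
    W=np.array([onz(P[n],u,15)[:2] for u in c]).astype(np.float32);(ce,sz,an)=cv2.minAreaRect(W);print(n,'plate',ce,sz,an)
    w=mask(I[n],(10,80,120),(32,255,255));
    for c in big(w,3):
        c=c[:,0].astype(float);print(n,'wood? px',c.mean(0),len(c))
        W=np.array([onz(P[n],u,45)[:2] for u in c]).astype(np.float32);print('   ',cv2.minAreaRect(W))
    m=mask(I[n],(0,150,120),(8,255,255))
    for c in big(m,4):
        c=c[:,0].astype(float);u=c.mean(0);print(n,'red',u,c.min(0),c.max(0),onz(P[n],u,85))
    z=cv2.resize(I[n][ (140 if n=='side' else 140):(280 if n=='side' else 280), (290 if n=='side' else 200):(450 if n=='side' else 360)],None,fx=4,fy=4,interpolation=cv2.INTER_CUBIC)
    cv2.imwrite(f'pics/z{n}.png',z)
E
python3 m1.py
python3 - <<'E'
import cv2,numpy as np
a=cv2.imread('pics/zside.png');b=cv2.imread('pics/ztop.png')
cv2.imwrite('pics/z.png',cv2.resize(np.hstack([a[:,:],b]),(800,350)))
E
```

```text
side plate (541.2743530273438, 47.621070861816406) (186.97003173828125, 142.0576629638672) 0.5138074159622192
side wood? px [214.  230.2] 103
    ((521.2649536132812, -316.8864440917969), (91.3337173461914, 60.988258361816406), 0.08644834905862808)
side wood? px [325.2 247.7] 86
    ((644.434814453125, -120.72007751464844), (36.106201171875, 79.87478637695312), 14.716339111328125)
side wood? px [512.2 367.7] 23
    ((990.9830322265625, 69.2516098022461), (13.553240776062012, 13.957523345947266), 71.77534484863281)
side red [358.3 327.8] [330. 300.] [379. 345.] [ 855.2 -144.5   85. ]
side red [532.8 355.9] [519. 343.] [549. 369.] [998.5  87.9  85. ]
side red [506.9 332.3] [496. 318.] [519. 346.] [948.8  75.2  85. ]
side red [200.4 141.2] [194. 135.] [209. 148.] [ 254.2 -296.9   85. ]
top plate (535.0377197265625, 47.66154479980469) (178.86856079101562, 138.05516052246094) 0.2479323148727417
top wood? px [410.4 223.6] 85
    ((495.2200012207031, -315.4884948730469), (58.6835823059082, 66.40962982177734), 88.74491882324219)
top wood? px [328.4 166.9] 148
    ((640.3367919921875, -118.69670104980469), (30.330968856811523, 74.32653045654297), 10.978547096252441)
top wood? px [249.2 201. ] 25
    ((559.7267456054688, 79.09364318847656), (19.7996826171875, 20.096771240234375), 89.73180389404297)
top red [327.8 105.3] [311.  90.] [347. 122.] [ 786.8 -120.7   85. ]
top red [419.3 261.1] [413. 254.] [427. 268.] [ 403.4 -325.    85. ]
top red [235.1  44.2] [228.  41.] [242.  47.] [950.  106.6  85. ]
top red [247.5 241. ] [244. 237.] [252. 245.] [459.3  77.2  85. ]
```

View pics/z.png

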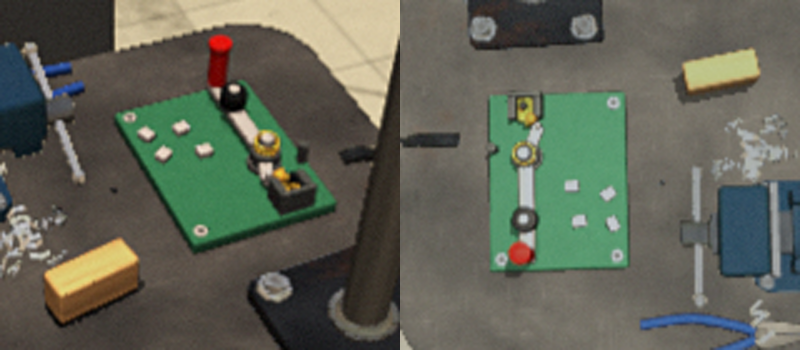

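```bash
python3 -m pendant '[[0,-32,-27,0.053,0,0],[0,-65,-54,0.106,0,0],[0,-97,-81,0.16,0,0],[0,-129,-107,0.21,0,0],[0,-162,-134,0.265,0,0],[0,-194,-161,0.32,0,0],[0,-226,-188,0.37,0,0],[0,-258,-215,0.42,0,0],[0,-291,-242,0.48,0,0],[0,-323,-269,0.53,0,0]]' 75
python3 - <<'E'
from h import *
np.set_printoptions(precision=1,suppress=True)
t=robot.camera_params('top');s=robot.camera_params('side')
for u in [(268.4,214.4),(283.2,217.2),(271.6,228.4),(285.2,229.2)]: print(onz(t,u,23)[:2]-[535.5,47.6])
print('block side px pred z45', proj(s,[640.3,-118.7,45]), 'vice back top z0/60/100',[onz(t,(360,212),z) for z in (0,60,100)])
p=st()[1];print(p,totool([640,-119,180]))
E
```

```text
time_s: 1.1
position: [418.5, 235.3, 180.8]
ee_rot: [0.661, -0.25, 0.662, 0.249]
wrist_force: [-0.5, 0.7, -0.3]
width: 75.3
[ -7.9 -14. ]
[-15.8 -51.1]
[-43.3 -21.7]
[-46.1 -55.7]
block side px pred z45 [325.6 245.3] vice back top z0/60/100 [array([ 530.8, -199. ,    0. ]), array([ 524.6, -192.9,   60. ]), array([ 520.5, -188.8,  100. ])]
[418.5 235.3 180.8] [   1.  -412.4  -67.3]
```

```bash
python3 -m pendant '[[0,-41,-7,0.053,0,0],[0,-82,-13,0.106,0,0],[0,-124,-20,0.16,0,0],[0,-165,-27,0.21,0,0],[0,-206,-34,0.265,0,0],[0,-247,-40,0.32,0,0],[0,-288,-47,0.37,0,0],[0,-330,-54,0.42,0,0],[0,-371,-61,0.48,0,0],[0,-412,-67,0.53,0,0]]'
python3 - <<'E'
from h import *
np.set_printoptions(precision=2,suppress=True)
s,p,r=st();print(p,r.as_matrix(),s['q'])
P,im=snap('wrist','w1.png')
print('block predicted px',proj(P,[640.3,-118.7,45]),'cam',-np.array(P['camera_from_world'])[:3,:3].T@np.array(P['camera_from_world'])[:3,3])
E
```

```text
time_s: 2.1
position: [640.4, -120.2, 180.7]
ee_rot: [0.704, -0.067, 0.704, 0.066]
wrist_force: [1.6, 0.5, -0.5]
width: 75.0
[ 640.44 -120.18  180.72] [[-0.   -0.19  0.98]
 [-0.    0.98  0.19]
 [-1.   -0.   -0.  ]] [-0.28  0.53  1.27 -0.    1.34 -0.46]
block predicted px [322.34 185.5 ] cam [624.81 -39.72 385.46]
```

View pics/w1.png

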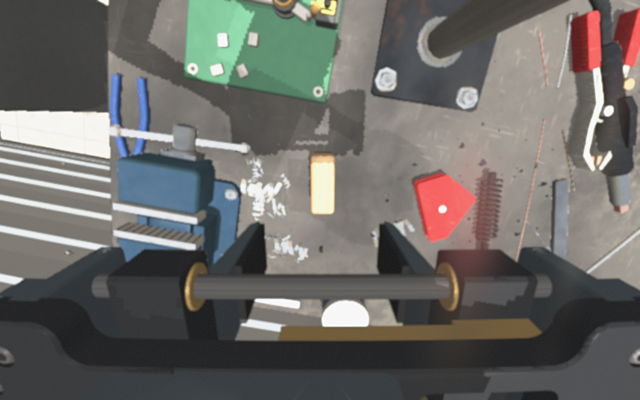

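The wrist view shows the block at (322,184), within 2 px of the prediction from the top view at z=45, and aligned with the jaws. The vice and pole are clear, so I'll descend.

```bash
python3 -m pendant '[[20,1,0,0,0,0],[40,1,0,0,0,0],[60,1,0,0,0,0],[80,1,0,0,0,0],[100,1,0,0,0,0],[120,1,0,0,0,0],[140,1,0,0,0,0],[155,1,0,0,0,0],[166,1,0,0,0,0],[168,1,0,0,0,0]]' 60
python3 -m pendant '[[0,0,0,0,0,0],[0,0,0,0,0,0],[0,0,0,0,0,0],[0,0,0,0,0,0],[0,0,0,0,0,0],[0,0,0,0,0,0],[0,0,0,0,0,0],[0,0,0,0,0,0],[0,0,0,0,0,0],[0,0,0,0,0,0]]' 20 35
python3 -m pendant '[[-10,0,0,0,0,0],[-20,0,0,0,0,0],[-35,0,0,0,0,0],[-50,0,0,0,0,0],[-65,0,0,0,0,0],[-80,0,0,0,0,0],[-95,0,0,0,0,0],[-110,0,0,0,0,0],[-120,0,0,0,0,0],[-120,0,0,0,0,0]]'
python3 - <<'E'
from h import *
np.set_printoptions(precision=2,suppress=True)
s,p,r=st();print(p,r.as_matrix(),s['q'])
P,im=snap('wrist','w2.png')
E
```

```text
time_s: 3.15
position: [642.8, -124.8, 11.2]
ee_rot: [0.704, -0.065, 0.705, 0.064]
wrist_force: [-0.7, -0.2, -0.0]
width: 60.0
time_s: 4.15
position: [643.3, -125.1, 12.6]
ee_rot: [0.704, -0.066, 0.704, 0.063]
wrist_force: [-4.1, -0.1, 14.8]
width: 20.2
time_s: 5.15
position: [644.0, -125.0, 134.5]
ee_rot: [0.705, -0.066, 0.703, 0.063]
wrist_force: [0.3, -0.1, 0.3]
width: 19.8
[ 644.05 -124.96  134.52] [[ 0.   -0.18  0.98]
 [-0.    0.98  0.18]
 [-1.   -0.    0.  ]] [-0.28  0.58  1.32 -0.    1.24 -0.46]
```

View pics/w2.png

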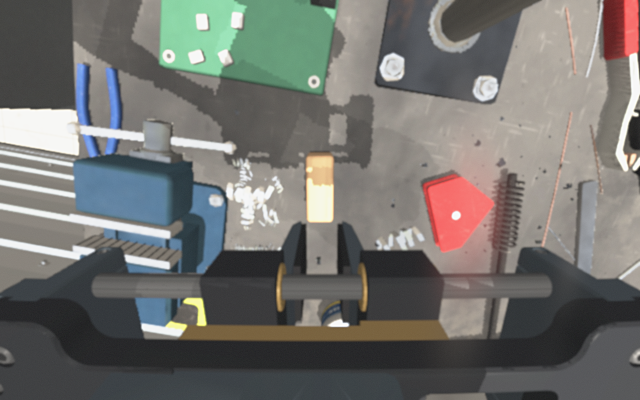

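```bash
cat > m2.py <<'E'
from h import *
np.set_printoptions(precision=1,suppress=True)
s,p,r=st()
def wood(im,roi):
    m=cv2.inRange(cv2.cvtColor(im,cv2.COLOR_BGR2HSV),(10,70,110),(32,255,255));k=np.zeros_like(m);x0,x1,y0,y1=roi;k[y0:y1,x0:x1]=m[y0:y1,x0:x1]
    c=max(cv2.findContours(k,cv2.RETR_EXTERNAL,cv2.CHAIN_APPROX_NONE)[0],key=cv2.contourArea);return c[:,0].astype(float)
PW=robot.camera_params('wrist');w=wood(cv2.imread('pics/w2.png'),(290,350,140,235))
PS,_=snap('side','s2.png');PT,_=snap('top','t2.png')
print('tcp',p,'tcp px wrist',proj(PW,p),'side',proj(PS,p),'top',proj(PT,p))
for n,P,c in(('wrist',PW,w),('side',PS,wood(cv2.imread('pics/s2.png'),(280,380,220,290))),('top',PT,wood(cv2.imread('pics/t2.png'),(290,370,140,200)))):
    for z in(45,30):
        W=np.array([onz(P,u,z)[:2] for u in c]).astype(np.float32);print(n,z,cv2.boundingRect(c.astype(np.int32)),cv2.minAreaRect(W))
a=cv2.imread('pics/s2.png')[130:330,220:420];b=cv2.imread('pics/t2.png')[100:300,220:420]
cv2.imwrite('pics/z2.png',cv2.resize(np.hstack([a,b]),(800,400),interpolation=cv2.INTER_CUBIC))
E
python3 m2.py
```

```text
tcp [ 643.5 -124.8  133.4] tcp px wrist [322.3 227. ] side [323.2 216.2] top [331.8 158.1]
wrist 45 (305, 152, 29, 71) ((638.9609375, -116.23094177246094), (30.20166015625, 78.05958557128906), 10.657793045043945)
wrist 30 (305, 152, 29, 71) ((639.53662109375, -119.94656372070312), (31.748764038085938, 82.05826568603516), 10.657796859741211)
side 45 (307, 236, 38, 33) ((653.9401245117188, -122.26492309570312), (51.34750747680664, 84.53500366210938), 10.21788501739502)
side 30 (307, 236, 38, 33) ((642.1173095703125, -117.67776489257812), (52.45403289794922, 86.3567123413086), 10.217857360839844)
top 45 (313, 164, 10, 12) ((635.7119140625, -93.01419067382812), (28.253173828125, 20.609363555908203), 12.527206420898438)
top 30 (313, 164, 10, 12) ((638.731201171875, -93.18769073486328), (28.63170051574707, 20.885499954223633), 12.527173042297363)
```

View pics/z2.png

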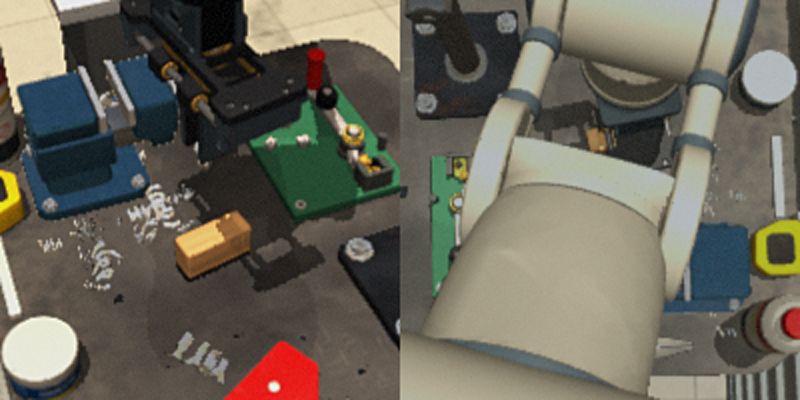

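The block is still standing unmoved at (639,-117), so the fingers closed without holding it. I'll go back down and look before and after closing.

```bash
python3 -m pendant '[[0,0,0,0,0,0],[0,2,-1,0,0,0],[0,4,-2,0,0,0],[0,6,-3,0,0,0],[20,7,-4,0,0,0],[40,7,-4,0,0,0],[60,7,-4,0,0,0],[80,7,-4,0,0,0],[100,7,-4,0,0,0],[118,7,-4,0,0,0]]' 60
python3 - <<'E'
from h import *
np.set_printoptions(precision=3,suppress=True)
s,p,r=st();print(p,r.as_matrix())
P,im=snap('wrist','w3.png');print(proj(P,p),proj(P,p+[0,0,45]))
E
python3 -m pendant '[[0,0,0,0,0,0],[0,0,0,0,0,0],[0,0,0,0,0,0],[0,0,0,0,0,0],[0,0,0,0,0,0],[0,0,0,0,0,0],[0,0,0,0,0,0],[0,0,0,0,0,0],[0,0,0,0,0,0],[0,0,0,0,0,0]]' 27 40
python3 - <<'E'
from h import *
P,im=snap('wrist','w4.png');print(robot.observe()['width'],robot.observe()['wrist_force'])
a=cv2.imread('pics/w3.png')[100:320,120:520];b=cv2.imread('pics/w4.png')[100:320,120:520]
cv2.imwrite('pics/z3.png',cv2.resize(np.vstack([a,b]),(545,600)))
E
```

```text
time_s: 6.3
position: [637.4, -118.6, 13.1]
ee_rot: [0.704, -0.066, 0.704, 0.063]
wrist_force: [-0.3, 0.1, -0.1]
width: 59.9
[ 637.38  -118.635   13.099] [[-0.    -0.182  0.983]
 [-0.003  0.983  0.182]
 [-1.    -0.003 -0.001]]
[322.358 226.978] [322.469 253.549]
time_s: 7.35
position: [636.4, -118.3, 11.6]
ee_rot: [0.703, -0.065, 0.705, 0.064]
wrist_force: [-0.5, 1.1, 9.7]
width: 26.9
27.28446767288152 [-1.94601764  1.5663173   9.89578158]
```

View pics/z3.png

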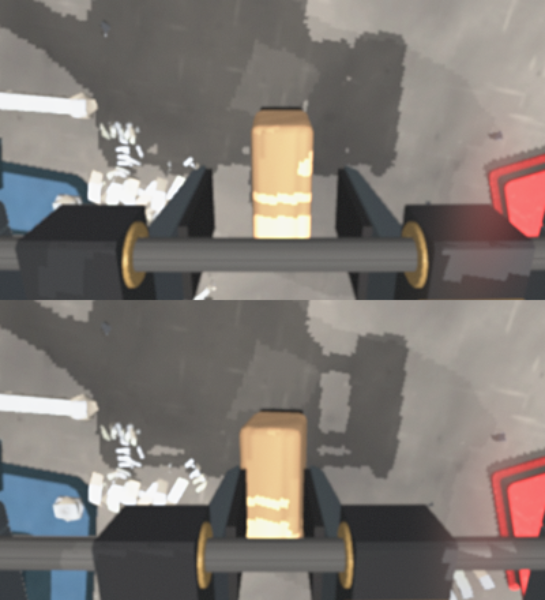

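Straddling is correct and the block is between the pads. The opening I commanded probably limited the squeeze, so I'll close fully and test with a small lift.

```bash
python3 -m pendant '[[0,0,0,0,0,0],[0,0,0,0,0,0],[0,0,0,0,0,0],[0,0,0,0,0,0],[0,0,0,0,0,0],[0,0,0,0,0,0],[0,0,0,0,0,0],[0,0,0,0,0,0],[0,0,0,0,0,0],[0,0,0,0,0,0]]' 0 40
python3 -m pendant '[[-2,0,0,0,0,0],[-4,0,0,0,0,0],[-6,0,0,0,0,0],[-8,0,0,0,0,0],[-10,0,0,0,0,0],[-12,0,0,0,0,0],[-15,0,0,0,0,0],[-17,0,0,0,0,0],[-20,0,0,0,0,0],[-20,0,0,0,0,0]]'
python3 - <<'E'
from h import *
P,im=snap('wrist','w5.png');P,_=snap('side','s5.png')
a=cv2.imread('pics/w5.png')[100:320,120:520];b=cv2.imread('pics/s5.png')[180:290,230:430]
cv2.imwrite('pics/z5.png',np.vstack([a,cv2.resize(b,(400,220))]))
E
```

```text
time_s: 8.4
position: [637.8, -118.3, 13.8]
ee_rot: [0.704, -0.065, 0.704, 0.063]
wrist_force: [-1.4, 3.7, 24.0]
width: 11.2
time_s: 9.4
position: [638.0, -118.3, 34.2]
ee_rot: [0.705, -0.066, 0.704, 0.063]
wrist_force: [0.5, 0.4, 0.6]
width: 0.5
```

View pics/z5.png

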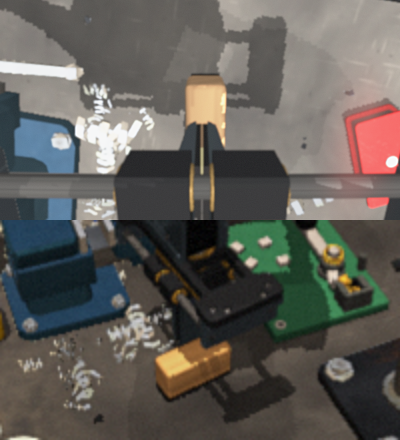

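Both views show the fingers closed above the block: they wedged on its top edges, hence the upward force. So the real fingertips sit higher than the reported TCP. I'll measure that offset from the fingertip corners already seen in the wrist view w1, at about (262,223) and (380,223) with an opening of 75.

Run:
```python
from h import *
np.set_printoptions(precision=1,suppress=True)
s,p,r=st();P=robot.camera_params('wrist');S=robot.camera_params('side');print(p,P['fx'])
for h in range(0,51,10):
    f=lambda y,z,PP=P:proj(PP,p+r.apply([-h,y,z]))
    print(h,'w1-like open75 corners',f(16,-37.5),f(16,37.5),f(-16,37.5),'closed tip +y edge',f(16,0),'side tip ends',f(16,0,S),f(-16,0,S),f(16,13,S))
a=cv2.imread('pics/w1.png')[190:290,220:420];b=cv2.imread('pics/s5.png')[200:280,270:370]
cv2.imwrite('pics/z6.png',np.vstack([cv2.resize(a,(600,300)),cv2.resize(b,(375,300)) if 0 else cv2.copyMakeBorder(cv2.resize(b,(375,300),interpolation=cv2.INTER_CUBIC),0,0,0,225,cv2.BORDER_CONSTANT)]))
```

```text
[ 637.8 -118.2   33.8] 278.49388158296404
0 w1-like open75 corners [273.8 207.6] [370.8 207.6] [368.8 245.4] closed tip +y edge [322.3 207.6] side tip ends [332.1 244.9] [318.5 251.2] [335.5 249.1]
10 w1-like open75 corners [271.6 211.7] [373.1 211.8] [370.9 251. ] closed tip +y edge [322.4 211.8] side tip ends [332.1 241.7] [318.5 247.9] [335.6 245.9]
20 w1-like open75 corners [269.2 216.3] [375.6 216.3] [373.1 257.2] closed tip +y edge [322.4 216.3] side tip ends [332.2 238.3] [318.5 244.6] [335.7 242.5]
30 w1-like open75 corners [266.5 221.3] [378.4 221.3] [375.6 263.9] closed tip +y edge [322.4 221.3] side tip ends [332.3 235. ] [318.4 241.2] [335.8 239.2]
40 w1-like open75 corners [263.5 226.8] [381.5 226.9] [378.4 271.3] closed tip +y edge [322.5 226.9] side tip ends [332.4 231.6] [318.4 237.8] [335.9 235.7]
50 w1-like open75 corners [260.2 233. ] [384.9 233.1] [381.4 279.6] closed tip +y edge [322.5 233.1] side tip ends [332.4 228.1] [318.4 234.3] [336.  232.3]
```

View pics/z6.png

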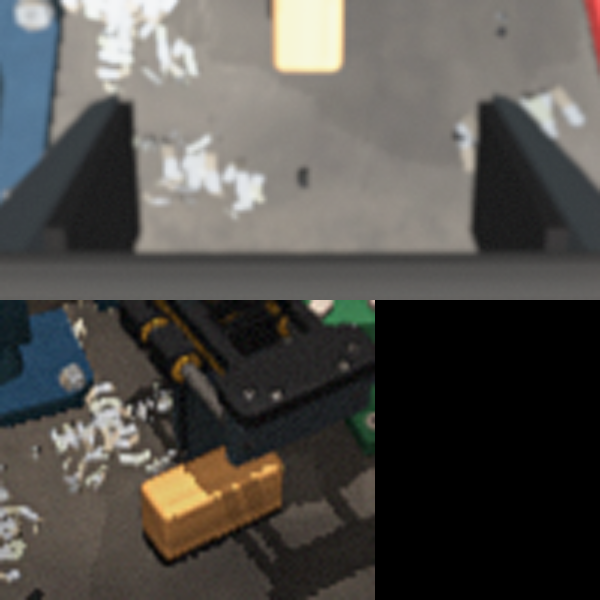

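Fingertip corners (264,222) and (379,222) give h ≈ 32–35. The side view gives about 31, and the wedging on the block top gives at least 31. The true tips are therefore about 32 mm above the reported TCP. I'll open and descend to reading -14 (tip at about 18).

```bash
python3 -m pendant '[[0,0,0,0,0,0],[0,0,0,0,0,0],[0,0,0,0,0,0],[0,0,0,0,0,0],[10,0,0,0,0,0],[20,0,0,0,0,0],[30,0,0,0,0,0],[38,0,0,0,0,0],[44,0,0,0,0,0],[47,0,0,0,0,0]]' 60
python3 -m pendant '[[0,0,0,0,0,0],[0,0,0,0,0,0],[0,0,0,0,0,0],[0,0,0,0,0,0],[0,0,0,0,0,0],[0,0,0,0,0,0],[0,0,0,0,0,0],[0,0,0,0,0,0],[0,0,0,0,0,0],[0,0,0,0,0,0]]' 0 40
```

```text
time_s: 10.5
position: [637.5, -118.3, -14.0]
ee_rot: [0.704, -0.065, 0.704, 0.064]
wrist_force: [0.8, 0.2, -0.2]
width: 60.0
time_s: 11.5
position: [637.8, -118.3, -13.7]
ee_rot: [0.704, -0.065, 0.704, 0.063]
wrist_force: [0.3, 0.2, 6.1]
width: 29.6
```

```bash
python3 -m pendant '[[-15,0,0,0,0,0],[-35,0,0,0,0,0],[-55,0,0,0,0,0],[-70,20,-7,0.03,0,0],[-75,45,-16,0.06,0,0],[-75,70,-25,0.09,0,0],[-75,95,-34,0.12,0,0],[-75,120,-43,0.15,0,0],[-75,141,-50,0.18,0,0],[-75,141,-50,0.18,0,0]]'
python3 - <<'E'
from h import *
np.set_printoptions(precision=3,suppress=True)
s,p,r=st();print(p,r.as_matrix(),s['width'])
P,im=snap('wrist','w6.png');S,_=snap('side','s6.png')
# plate edges & chips from wrist
g=cv2.inRange(cv2.cvtColor(cv2.imread('pics/w6.png'),cv2.COLOR_BGR2HSV),(60,90,40),(90,255,255))
for n,z,X in(('frontright',15,[445.5,-22.4,15]),('block tip',0,p-[0,0,14])):print(n,proj(P,X),proj(S,X))
cv2.imwrite('pics/z7.png',np.vstack([cv2.imread('pics/w6.png')[0:300],cv2.resize(cv2.imread('pics/s6.png')[130:280,280:600],(640,300))]))
E
```

```text
time_s: 12.5
position: [561.3, 13.5, 61.6]
ee_rot: [0.707, -0.002, 0.707, 0.0]
wrist_force: [0.1, -0.0, 0.1]
width: 29.7
[561.328  13.502  61.646] [[-0.    -0.003  1.   ]
 [-0.002  1.     0.003]
 [-1.    -0.002 -0.   ]] 29.67672349685571
frontright [205.445 242.325] [334.084 184.652]
block tip [322.334 220.535] [369.289 202.505]
```

View pics/z7.png

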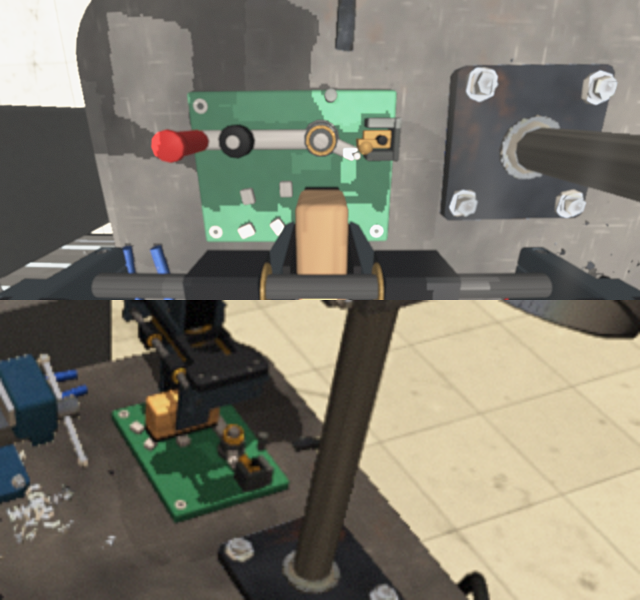

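Block held squarely. All chips (wrist view about 248–286, 190–230) lie ahead of its wiping face. Lowering to light contact.

```bash
python3 -m pendant '[[10,0,0,0,0,0],[20,0,0,0,0,0],[30,0,0,0,0,0],[40,0,0,0,0,0],[47,0,0,0,0,0],[52,0,0,0,0,0],[55,0,0,0,0,0],[57,0,0,0,0,0],[58.5,0,0,0,0,0],[59.5,0,0,0,0,0]]'
```

```text
time_s: 13.6
position: [563.5, 11.4, 2.3]
ee_rot: [0.708, -0.002, 0.706, 0.0]
wrist_force: [0.3, -0.0, -0.8]
width: 29.7
```

```bash
python3 -m pendant '[[0.5,0,0,0,0,0],[1,0,0,0,0,0],[1.5,0,0,0,0,0],[2,0,0,0,0,0],[2,0,0,0,0,0],[2,0,0,0,0,0],[2,0,0,0,0,0],[2,0,0,0,0,0],[2,0,0,0,0,0],[2,0,0,0,0,0]]'
```

```text
time_s: 14.6
position: [563.7, 11.4, 1.3]
ee_rot: [0.708, -0.003, 0.706, 0.0]
wrist_force: [-4.5, 0.0, 18.9]
width: 30.0
```

```bash
python3 -m pendant '[[-1.2,0,0,0,0,0],[-1.2,0,-8,0,0,0],[-1.2,0,-16,0,0,0],[-1.2,0,-24,0,0,0],[-1.2,0,-32,0,0,0],[-1.2,0,-40,0,0,0],[-1.2,0,-48,0,0,0],[-1.2,0,-56,0,0,0],[-1.2,0,-64,0,0,0],[-1.2,0,-72,0,0,0]]'
python3 -m pendant '[[0,0,-6,0,0,0],[0,0,-12,0,0,0],[0,0,-18,0,0,0],[0,0,-24,0,0,0],[0,0,-30,0,0,0],[0,0,-36,0,0,0],[0,0,-42,0,0,0],[0,0,-48,0,0,0],[0,0,-54,0,0,0],[0,0,-60,0,0,0]]'
python3 - <<'E'
from h import *
snap('side','s8.png');print(st()[1])
E
```

```text
time_s: 15.6
position: [491.1, 11.1, 2.3]
ee_rot: [0.708, -0.003, 0.706, 0.0]
wrist_force: [1.1, -0.0, 0.2]
width: 29.7
time_s: 16.6
position: [430.6, 10.8, 2.1]
ee_rot: [0.708, -0.003, 0.706, 0.0]
wrist_force: [-0.0, -0.4, -1.2]
width: 29.8
[429.31916912  10.952063     2.03790228]
```

```bash
python3 -m pendant '[[-20,0,0,0,0,0],[-45,0,0,0,0,0],[-70,0,0,0,0,0],[-80,0,30,0,0,0],[-80,0,70,0,0,0],[-80,0,110,0,0,0],[-80,0,150,0,0,0],[-80,-20,185,-0.05,0,0],[-80,-50,205,-0.1,0,0],[-80,-80,207,-0.15,0,0]]'
python3 - <<'E'
from h import *
s,p,r=st();print(p,s['wrist_force'],s['width'])
P,_=snap('wrist','w9.png');S,_=snap('side','s9.png')
cv2.imwrite('pics/z9.png',np.vstack([cv2.imread('pics/w9.png')[0:300],cv2.resize(cv2.imread('pics/s9.png')[130:280,220:540],(640,300))]))
E
```

```text
time_s: 17.65
position: [638.9, -68.9, 82.3]
ee_rot: [0.706, -0.057, 0.704, 0.054]
wrist_force: [-0.3, 0.2, -0.8]
width: 30.0
[638.8884782  -68.90600985  82.26058081] [-0.25232542  0.2383397  -0.78970536] 29.966001812067294
```

View pics/z9.png

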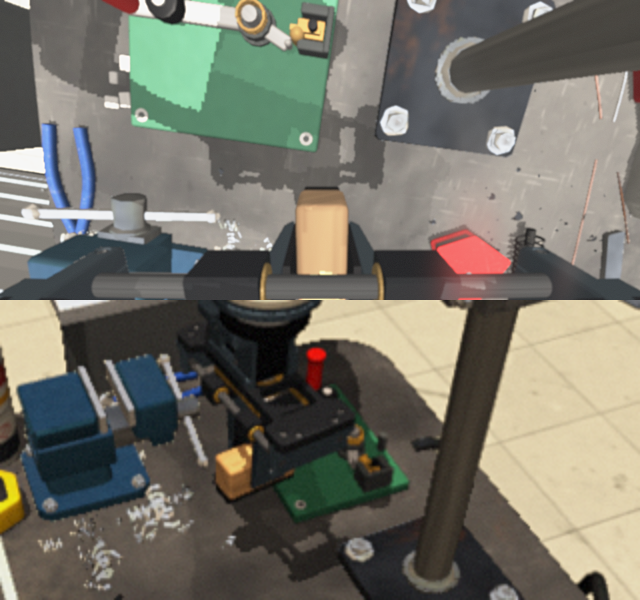

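The plate is clear in the wrist view: the chips lie on the table beyond its front edge at about (113–125, 60–105). The block is still held and the post is at rest. I'll set the block down at its old place.

```bash
python3 -m pendant '[[0,-20,-4,0,0,0],[0,-40,-7,-0.02,0,0],[0,-48,-9,-0.03,0,0],[25,-48,-9,-0.03,0,0],[50,-48,-9,-0.03,0,0],[68,-48,-9,-0.03,0,0],[80,-48,-9,-0.03,0,0],[88,-48,-9,-0.03,0,0],[91,-48,-9,-0.03,0,0],[92,-48,-9,-0.03,0,0]]'
python3 -m pendant '[[0.5,0,0,0,0,0],[1,0,0,0,0,0],[1.5,0,0,0,0,0],[2,0,0,0,0,0],[2.5,0,0,0,0,0],[3,0,0,0,0,0],[3.5,0,0,0,0,0],[3.5,0,0,0,0,0],[3.5,0,0,0,0,0],[3.5,0,0,0,0,0]]'
```

```text
time_s: 18.75
position: [635.8, -120.3, -9.5]
ee_rot: [0.705, -0.066, 0.704, 0.063]
wrist_force: [-0.0, -0.1, -0.4]
width: 29.8
time_s: 19.75
position: [635.9, -120.3, -13.0]
ee_rot: [0.705, -0.066, 0.704, 0.063]
wrist_force: [0.7, -0.4, -0.5]
width: 30.1
```

```bash
python3 -m pendant '[[0.3,0,0,0,0,0],[0.6,0,0,0,0,0],[0.9,0,0,0,0,0],[1.2,0,0,0,0,0],[1.2,0,0,0,0,0],[1.2,0,0,0,0,0],[1.2,0,0,0,0,0],[1.2,0,0,0,0,0],[1.2,0,0,0,0,0],[1.2,0,0,0,0,0]]'
```

```text
time_s: 20.75
position: [635.9, -120.4, -13.7]
ee_rot: [0.705, -0.066, 0.703, 0.063]
wrist_force: [-2.3, 0.7, 6.9]
width: 29.8
```

```bash
python3 -m pendant '[[0,0,0,0,0,0],[0,0,0,0,0,0],[0,0,0,0,0,0],[0,0,0,0,0,0],[0,0,0,0,0,0],[-5,0,0,0,0,0],[-20,0,0,0,0,0],[-45,0,0,0,0,0],[-70,0,0,0,0,0],[-100,0,0,0,0,0]]' 60
python3 - <<'E'
from h import *
np.set_printoptions(precision=3,suppress=True)
print(st()[1],st()[2].as_matrix())
print(totool([470,125,120]))
E
```

```text
time_s: 21.75
position: [635.4, -119.9, 88.1]
ee_rot: [0.705, -0.066, 0.704, 0.063]
wrist_force: [-0.4, -0.1, -0.1]
width: 60.3
[ 635.384 -119.933   88.064] [[ 0.002 -0.182  0.983]
 [-0.004  0.983  0.182]
 [-1.    -0.004  0.001]]
[ -33.235  270.847 -117.904]
```

```bash
python3 -m pendant '[[-20,10,-5,0.02,0,0],[-25,40,-19,0.04,0,0],[-25,73,-35,0.06,0,0],[-25,106,-51,0.08,0,0],[-25,139,-67,0.1,0,0],[-25,172,-83,0.12,0,0],[-25,205,-99,0.14,0,0],[-25,238,-115,0.16,0,0],[-25,271,-131,0.18,0,0],[-25,271,-131,0.18,0,0]]' 0 40
python3 - <<'E'
from h import *
np.set_printoptions(precision=3,suppress=True)
print(st()[1],st()[0]['width'],st()[2].as_matrix())
print(totool([457,122,24]))
T,_=snap('top','t10.png');W,_=snap('wrist','w10.png');S,_=snap('side','s10.png')
for n,P in(('t',T),('s',S),('w',W)):
    for X in([460.5,77.6,85],):print(n,proj(P,X))
cv2.imwrite('pics/z10.png',np.vstack([cv2.imread('pics/w10.png')[60:300],cv2.resize(cv2.imread('pics/s10.png')[130:280,200:520],(640,300))]))
E
```

```text
time_s: 22.75
position: [454.4, 125.2, 112.8]
ee_rot: [0.708, -0.003, 0.707, 0.001]
wrist_force: [-0.2, -0.8, -0.2]
width: 0.1
[454.444 125.205 112.823] 0.10216355092182249 [[ 0.002 -0.005  1.   ]
 [-0.003  1.     0.005]
 [-1.    -0.003  0.002]]
[88.837 -2.918  2.401]
t [247.354 240.494]
s [377.174 155.735]
w [326.401 261.837]
```

```bash
python3 -m pendant '[[12,-3,2,0,0,0],[24,-3,2,0,0,0],[36,-3,2,0,0,0],[48,-3,2,0,0,0],[60,-3,2,0,0,0],[70,-3,2,0,0,0],[78,-3,2,0,0,0],[84,-3,2,0,0,0],[87,-3,2,0,0,0],[88,-3,2,0,0,0]]'
python3 - <<'E'
from h import *
np.set_printoptions(precision=1,suppress=True)
s,p,r=st();print(p,s['wrist_force'])
S,_=snap('side','s11.png');h=cv2.cvtColor(cv2.imread('pics/s11.png'),cv2.COLOR_BGR2HSV)
m=cv2.inRange(h,(0,150,80),(8,255,255));k=np.zeros_like(m);k[130:200,340:420]=m[130:200,340:420]
ys,xs=np.nonzero(k);print('post px',len(xs),xs.mean() if len(xs) else 0,ys.min() if len(ys) else 0,ys.max() if len(ys) else 0,'pred top/foot',proj(S,[460.5,77.6,85]),proj(S,[460.5,77.6,33]))
print('tip',proj(S,p+[0,0,32]))
E
```

```text
time_s: 23.9
position: [460.3, 119.3, 24.5]
ee_rot: [0.708, -0.003, 0.706, 0.0]
wrist_force: [-0.3, -0.1, 0.3]
width: 0.6
[460.3 119.3  24.5] [-0.3 -0.1  0.3]
post px 152 377.0592105263158 154 174 pred top/foot [377.2 155.7] [375.5 173. ]
tip [392.1 161.3]
```

```bash
python3 -m pendant '[[0,-4,0,0,0,0],[0,-8,0,0,0,0],[0,-11,0,0,0,0],[0,-13,0,0,0,0],[0,-15,-1,0,0,0],[0,-17,-1,0,0,0],[0,-19,-2,0,0,0],[0,-20,-2,0,0,0],[0,-20,-2,0,0,0],[0,-20,-2,0,0,0]]'
```

```text
time_s: 24.95
position: [459.2, 99.5, 24.8]
ee_rot: [0.709, -0.003, 0.705, 0.0]
wrist_force: [3.1, 4.6, -1.2]
width: 0.2
```

```bash
python3 -m pendant '[[0,-4,0,0,0,0],[0,-8,0,0,0,0],[0,-12,1,0,0,0],[0,-16,2,0,0,0],[0,-20,3,0,0,0],[0,-24,4,0,0,0],[0,-28,5,0,0,0],[0,-32,7,0,0,0],[0,-36,8,0,0,0],[0,-40,10,0,0,0]]'
python3 -m pendant '[[0,-2,1,0,0,0],[0,-4,2,0,0,0],[0,-6,3,0,0,0],[0,-8,4,0,0,0],[0,-10,5,0,0,0],[0,-12,6,0,0,0],[0,-14,7,0,0,0],[0,-15,8,0,0,0],[0,-15,8,0,0,0],[0,-15,8,0,0,0]]'
cat > m3.py <<'E'
from h import *
np.set_printoptions(precision=1,suppress=True)
s,p,r=st();print(p,s['wrist_force'])
S,_=snap('side','s12.png');W,_=snap('wrist','w12.png')
h=cv2.cvtColor(cv2.imread('pics/s12.png'),cv2.COLOR_BGR2HSV)
m=cv2.inRange(h,(0,150,80),(8,255,255));k=np.zeros_like(m);k[120:230,310:420]=m[120:230,310:420]
ys,xs=np.nonzero(k);print('post px',len(xs),xs.mean(),ys.min(),ys.max())
for t in(.5,.55,.6,.65,.7):
    q=np.array([560.5-100*np.cos(t),77.6-100*np.sin(t)]);print(t,q,proj(S,[*q,85]),proj(S,[*q,51]),'w',proj(W,[*q,85]))
cv2.imwrite('pics/z12.png',np.vstack([cv2.imread('pics/w12.png')[60:300],cv2.resize(cv2.imread('pics/s12.png')[120:270,230:550],(640,300))]))
E
python3 m3.py
```

```text
time_s: 25.95
position: [467.9, 59.9, 24.7]
ee_rot: [0.708, -0.002, 0.706, 0.0]
wrist_force: [-4.5, 6.2, 0.1]
width: 0.4
time_s: 26.95
position: [475.2, 45.5, 24.7]
ee_rot: [0.708, -0.002, 0.706, 0.001]
wrist_force: [-2.3, 10.4, 2.4]
width: 0.4
[475.2  45.5  24.7] [-2.3 10.4  2.4]
post px 148 357.31081081081084 164 185
0.5 [472.7  29.7] [360.4 163.5] [359.6 175. ] w [318.5 288.9]
0.55 [475.2  25.3] [359.1 164.6] [358.3 176.1] w [322.7 295.1]
0.6 [478.   21.1] [357.8 165.7] [357.1 177.2] w [327.1 301. ]
0.65 [480.9  17.1] [356.7 166.9] [356.  178.4] w [331.8 306.6]
0.7 [484.   13.2] [355.7 168.1] [355.  179.6] w [336.8 311.9]
```

The post is at about 0.62–0.63 by both finger position and side view, with 10.4 N. I'll push another 1.5 mm, then make the last check.

```bash
python3 -m pendant '[[0,-0.5,0,0,0,0],[0,-1,0.5,0,0,0],[0,-1.5,1,0,0,0],[0,-1.5,1,0,0,0],[0,-1.5,1,0,0,0],[0,-1.5,1,0,0,0],[0,-1.5,1,0,0,0],[0,-1.5,1,0,0,0],[0,-1.5,1,0,0,0],[0,-1.5,1,0,0,0]]'
python3 m3.py | head -2
python3 - <<'E'
from h import *
T,_=snap('top','t12.png')
a=cv2.resize(cv2.imread('pics/t12.png')[130:270,200:350],(300,280),interpolation=cv2.INTER_CUBIC)
z=cv2.imread('pics/z12.png');c=np.zeros((300,300,3),np.uint8);c[:280]=a
cv2.imwrite('pics/fin.png',np.hstack([cv2.resize(z,(500,422)),cv2.copyMakeBorder(c,0,122,0,0,cv2.BORDER_CONSTANT)]))
E
```

```text
time_s: 28.05
position: [475.7, 44.7, 24.7]
ee_rot: [0.707, -0.002, 0.707, 0.001]
wrist_force: [-1.0, 11.2, 3.2]
width: 0.6
[475.7  44.7  24.7] [-1.  11.2  3.2]
post px 147 357.1224489795918 165 185
```

View pics/fin.png

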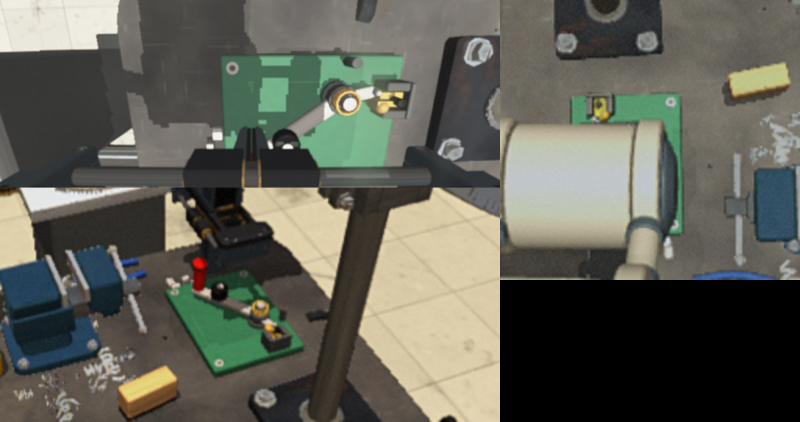

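```bash
python3 -c "
from plant import robot
print(robot.hand_in());print(robot.observe()['wrist_force'],robot.observe()['position'])"
```

```text
the job is handed in; nothing more can be done
None
the job is handed in; nothing more can be done
```

The job is done and handed in at about 28 s. The four chips are wiped off the plate, the block is back on the table, and the fingers are still holding the tensioner arm compressed.

- **Wipe:** One sweep of the block, pressed lightly on the plate, carried all four chips over the front edge. The last pictures show no chips on the part of the plate in view, and chips on the table in front of it. I did not count all four separately there.
- **Block:** It stands upright where it was picked up.
- **Tensioner arm:** The closed fingers hold the post with about 11 N. The finger position and the side view both put the swing at about 0.62–0.64 rad, past the click at 0.51. I judged the click from that angle and the force; I did not measure the pawl itself.

**What disagreed:** The real fingertips sit about 32 mm above the reported TCP. Because of that, the first two grasps closed on or just above the block's top edge, with up to 24 N of upward force and no visible movement of the block. I measured the offset in the wrist and side views and corrected for it, and the third grasp held. One touch-down on the plate reached 19 N before I backed off. The other objects were not touched in any of my moves.

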